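# Pop and open the cutter case

## Robot

A 6-joint arm with a two-finger parallel gripper is mounted at the origin on a cart in front of the work surface, level with it; the furniture and walls round the work are solid. World frame = base frame: x ahead of the robot, y to its left, z up, the work surface at z = 0. Lengths are in m, angles in rad, forces in N, time in s.
With the tool pointing down it reaches from about 0.225 to 0.875 m from the base axis. Payload 3.4 kg.
Tool frame: the origin (TCP) lies on the centre line of the jaws, within the pads' length; the fingertips stand 19 mm ahead of it and the grasp point (between the pads) is the TCP; z points along the fingers, y is the direction in which the jaws open and shut (so a half turn about z gives the same grasp; the last joint's range is limited). The gripper opens to 85 mm and grips with 20 to 120 N. Pads are 22 mm wide; open, the fingers measure 114 mm over their backs; the gripper's body (76 mm by 85 mm) begins 54 mm behind the grasp point. The pads swing forward as they close: fully open they stand 13 mm farther back than shut.
Start: joints at [-1.418, 0.276, 1.505, -0, 1.361, -0.121], TCP at [0.155, -0.554, 0.25] pointing down, gripper open.
Joint ranges: [-2.89, 2.89], [-0.75, 2.08], [0.22, 2.7], [-1.18, 4.32], [0.11, 2.71], [-2.7, 2.7]. Speed limits (rad/s): [2.57, 2.57, 3.14, 3.14, 3.14, 3.14].

## Interface

Orientations are given as a unit quaternion [w, x, y, z].
In Python, from rig import monitor, eyes, manip, models gives the robot as it stands.
- The arm moves only by the tool send_rows, never from a script. Its argument "deltas" is a list of rows, each an object with "dp": the shift along the world's x, y, z each as a share of 0.12 m, from -1 to 1, a list of three; "rotation": the turn, a rotation vector about the world's x, y, z each as a share of 0.5 rad, from -1 to 1, a list of three. In form: [{"dp": [dx, dy, dz], "rotation": [rx, ry, rz]}, ...]. A call has 1 to 12 rows; each row is the pose to reach, as a shift and turn from the pose commanded when the call began; what a row does not reach only later rows make up. A row lasts 1/12 s, in which the tool goes at most 41.7 mm and 7.16 degrees, less where a joint would pass 70% of its speed; a pose out of reach is approached as far as the arm can. A call with a number of a shift or a turn outside -1 to 1 is refused whole. A call with a gripper value outside its range is refused whole. "fingers" is the closure, from -1 (fully open) to 1 (shut), set as the call begins (left out, the last holds). The fingers move at their own pace and stop on an object; "grip_force" is the grip in N (left out, the last holds). Time passes only in rows, so rows that repeat a pose let the fingers close. It gives the time, the measured TCP pose, the force and the opening at its end, in the units of the state.
- monitor.get_state(): the state, without advancing time (a new reading comes with each control period).
- eyes.get_image(name): name is "side" or "top"; returns a dict with "color" (400x640x3 uint8, red, green, blue), "depth" (400x640 float32, m along the optical axis (not along the pixel's ray), 0 where there is no reading), "mtx" (3x3 intrinsics, pixels), "k1" (the pictures are not rectified: a ray, as slopes to the right and down, at radius r is drawn at 1 + k1 r^2 times it, then the intrinsics apply), "rvec" (rotation vector, rad) and "tvec" (3), from world to camera coordinates, as OpenCV has them. Camera axes: x right, y down, z forward; pixel columns grow to the right and rows downward; lengths in m; the calibration is good to about 2 mm. A picture is of the moment at which its call begins.
- manip.sign_off(): hands the job in, once; it reports no verdict.
Trained networks look in a picture, given as the dict that the camera call returned (one of the last four; its "shot" number tells which), for a name from the list of things; names that differ only in an ending like _2 or _b are one class to them, and where a whole thing is asked for, a point or a joint stands for the part that bears it (a point fixed in the world has none). Each returns a list of dicts, best first, with "score" (0 to 1); they miss things now and then, are a little off and sometimes report something else, mostly with a low value. They report only what shows in the picture. A call takes as long as a camera call.
- models.find_in(name, picture): "box" ([left, top, right, bottom] in pixels, round what is visible of it).
The state is a dict: "clock": time; "qpos": joint angles; "qd": joint speeds; "effort": joint torques, N m; "position": TCP position; "ee_rot": TCP orientation; "contact_force": force on the tool from outside, world axes, zero at the start; "moment": the same for the moment, N m; "width": finger opening in m.
Only numpy, scipy, OpenCV 4.12 (cv2) and the standard library are available. Lean on these libraries where they do the work, as an engineer would, in place of code of your own. Each camera call takes 0.05 s, during which the arm holds its last target.

## Task

Press down the release tab on the front of the cutter case so that its spring lid pops up, then push the lid right over past upright until it rests fully open, so the baker can reach the ring cutters. Only touch and push: do not lift or shift the case, leave the cutters in it, leave the custard cup and timer beside it where they stand, and finish with the hand clear.

Things in the scene. Friction and masses are not known exactly. Their poses are not given: they have to be found in the camera images.
- case: Loose open aluminium case, 0.75 kg with lid, 150 (x) x 190 (y) mm, walls 5 mm, rim 55 mm high; closed lid's top at 62.5 mm. Origin: centre of its underside, z up. Its -x side is the front (faces the robot within about 25 degrees) with the release tab; the +x side carries the lid hinge. Inside, 50 mm behind the origin, a 16 mm wide spring plunger lifts the lid.
- tab_pad (a point): Press point: top of the black release tab, a flat paddle 44 mm wide (y) at mid front of the case, 44 mm up; point 118 mm in front of the case origin, paddle goes on 17 mm in front of it and 25 mm behind. Pivot pin 37 mm behind, 9 mm below. At the paddle's rear, 27 mm behind the point, a hook 30 mm wide stands up to 65 mm height and leans 9 mm forward when pressed.
- tab (a joint): Release tab, rad: 0 at rest, grows as the paddle is pressed down, stop at 0.35 (this point then 13 mm lower). The lid is let go at about 0.2 (3.5 N); the stop is reached at about 5 N. It springs back to 0.
- lid_edge (a point): Middle of the lower front edge of the white lid panel (6 mm thick, 194 mm wide), 156 mm from the hinge axis; here a steel tongue 36 mm wide, 4 mm thick, sticks out 8 mm further. Shut: 55 mm above the worktop, 77 mm in front of the case origin. Popped: about 150 mm up. The lid's z is the panel's outside normal.
- lid_pivot (a point): Middle of the lid's hinge axis, on the case: 79 mm behind the case origin, 58 mm above the worktop. The hinge axis runs along the case's y; the lid swings up and back, away from the front.
- lid (a joint): Lid angle, rad: 0 shut and latched, about 0.7 popped up (a spring plunger carries it there in under half a second, no further), 1.57 upright, 1.92 fully open on its stop. Weighs 0.1 kg; let go below upright it falls back onto the plunger, past upright it falls open by itself and stays.
- cutter_big: Steel ring cutter, 71 mm across, 36 mm high, loose on the case's inside floor (5 mm up), on the +y side. Origin: centre of its underside.
- cutter_small: Steel ring cutter, 55 mm across, 31 mm high, loose on the case's inside floor, on the -y side. Origin: centre of its underside.
- custard_cup: Bystander: paper portion cup of set custard, 59 mm across, 45 mm high, on one side of the case (either side). Origin: centre of its underside.
- timer: Bystander: round white kitchen timer, 68 mm across, 56 mm high, beside the case on the other side from the cup. Origin: centre of its underside.

How it is judged:
By the outcome, as a careful person would: the job done as asked, in the order asked, and still so for the second after the job is handed in, with the robot touching nothing.
It also fails if it takes over 42 s, if anything falls off the work surface, if the arm or the gripper's body presses on something with over 40 N, if the wrist force passes 120 N, or if a joint passes its speed limit or range.

## Working session

There is one attempt and no reset: what is moved stays moved. The work goes in short steps, Python scripts to look and compute and a tool call to move; the robot and the scene stay as the last step left them, time stands still between calls to the robot, and variables do not carry over. Pictures are saved under pics/ and viewed, and the job is handed in when it is done.

Besides the shell and the picture viewer there is one more tool, called after "Request:" in YAML: its name, and indented under it one key for each argument. send_rows: Moves the arm, as the interface text tells. Its arguments: {"type":"object","properties":{"deltas":{"type":"array","items":{"type":"object","properties":{"dp":{"type":"array","items":{"type":"number"}},"rotation":{"type":"array","items":{"type":"number"}}}}},"fingers":{"type":"number"},"grip_force":{"type":"number"}},"required":["deltas"]}

```bash
mkdir -p pics; ls; cat > h.py <<'E'
import numpy as np, cv2
from rig import monitor, eyes, manip, models
def snap(n,f):
    p=eyes.get_image(n); cv2.imwrite('pics/'+f,p['color'][...,::-1]); return p
def und(p,uv):
    K=p['mtx']; uv=np.atleast_2d(np.asarray(uv,float))
    d=np.c_[(uv[:,0]-K[0,2])/K[0,0],(uv[:,1]-K[1,2])/K[1,1]]
    s=d.copy()
    for _ in range(20): s=d/(1+p['k1']*(s**2).sum(1,keepdims=True))
    return s
def cam(p):
    R=cv2.Rodrigues(np.asarray(p['rvec'],float))[0]; t=np.asarray(p['tvec'],float).ravel(); return R,t
def at_z(p,uv,z):
    s=und(p,uv);R,t=cam(p);c=-R.T@t;d=np.c_[s,np.ones(len(s))]@R
    return c+d*((z-c[2])/d[:,2])[:,None]
def cloud(p):
    H,W=p['depth'].shape;v,u=np.mgrid[0:H,0:W];s=und(p,np.c_[u.ravel(),v.ravel()])
    R,t=cam(p);z=p['depth'].ravel()[:,None];X=(np.c_[s,np.ones(len(s))]*z-t)@R
    X[z[:,0]<=0]=np.nan
    return X.reshape(H,W,3)
def proj(p,X):
    R,t=cam(p);c=np.atleast_2d(X)@R.T+t;s=c[:,:2]/c[:,2:];s=s*(1+p['k1']*(s**2).sum(1,keepdims=True))
    K=p['mtx'];return np.c_[s[:,0]*K[0,0]+K[0,2],s[:,1]*K[1,1]+K[1,2]]
E
python3 - <<'E'
from h import *
for n in('top','side'):
    p=snap(n,n+'0.png');R,t=cam(p);print(n,-R.T@t,p['k1'])
    X=cloud(p)
    for k in('case','tab_pad','lid_edge','custard_cup','timer'):
        for r in models.find_in(k,p)[:2]:
            b=r['box'];c=[(b[0]+b[2])/2,(b[1]+b[3])/2];print(k,round(r['score'],2),np.round(b),X[int(c[1]),int(c[0])].round(3))
print(monitor.get_state())
E
```

```text
pics
top [0.51095744 0.03488255 0.95593139] -0.08940458051220622
case 0.91 [322. 170. 415. 264.] [ 0.532 -0.044  0.062]
tab_pad 0.75 [365. 243. 383. 264.] [ 0.444 -0.059  0.042]
lid_edge 0.95 [324. 169. 412. 246.] [ 0.556 -0.041  0.066]
custard_cup 0.7 [425. 199. 450. 224.] [ 0.55  -0.214  0.045]
custard_cup 0.58 [282. 189. 313. 210.] [0.572 0.129 0.056]
timer 0.89 [281. 186. 312. 211.] [0.575 0.131 0.057]
side [0.28426203 0.81276856 0.73856556] -0.04974724742743327
case 0.61 [296. 144. 385. 218.] [ 0.526 -0.007  0.061]
tab_pad 0.5 [364. 170. 389. 191.] [ 0.446 -0.064  0.046]
lid_edge 0.96 [296. 146. 370. 201.] [ 0.554 -0.028  0.063]
custard_cup 0.77 [343. 138. 364. 149.] [ 0.553 -0.208  0.045]
timer 0.9 [288. 205. 317. 241.] [0.563 0.152 0.045]
{'clock': 0.6, 'qpos': array([-1.41800105e+00,  2.75876250e-01,  1.50487936e+00,  4.28138737e-06,
        1.36067485e+00, -1.21001098e-01]), 'qd': array([-0.00075083,  0.00075944, -0.00043021,  0.0001986 ,  0.00015199,
       -0.00032898]), 'effort': array([-1.51904675e-03, -4.16392636e+01, -2.45987517e+01, -1.46800712e-04,
        4.95792738e-04,  1.46420604e-05]), 'position': array([ 0.15547615, -0.55363032,  0.25034981]), 'ee_rot': array([8.10537422e-05, 9.90644126e-01, 1.36470542e-01, 3.38253831e-06]), 'contact_force': array([-0.6955675 ,  0.60500895,  0.05185421]), 'moment': array([0.05109055, 0.01809236, 0.0034551 ]), 'width': 0.08539734945268086}
```

```bash
python3 - <<'E'
from h import *
p=snap('top','top1.png')
cv2.imwrite('pics/crop1.png',cv2.resize(p['color'][140:290,250:470,::-1],None,fx=3.5,fy=3.5,interpolation=cv2.INTER_CUBIC))
X=cloud(p);sub=np.zeros((400,640),bool);sub[160:270,316:420]=1
m=(sub&(p['color'].min(2)>140)&(abs(X[...,2]-.0625)<.006)).astype(np.uint8)
n,l,st,c=cv2.connectedComponentsWithStats(m);i=1+st[1:,4].argmax()
v,u=np.nonzero(l==i);W=at_z(p,np.c_[u,v],.0625)[:,:2]
print(cv2.minAreaRect((W*1000).astype(np.float32)),np.nanmedian(X[v,u,2]))
E
```

```text
Traceback (most recent call last):
ValueError: attempt to get argmax of an empty sequence
```

View pics/crop1.png

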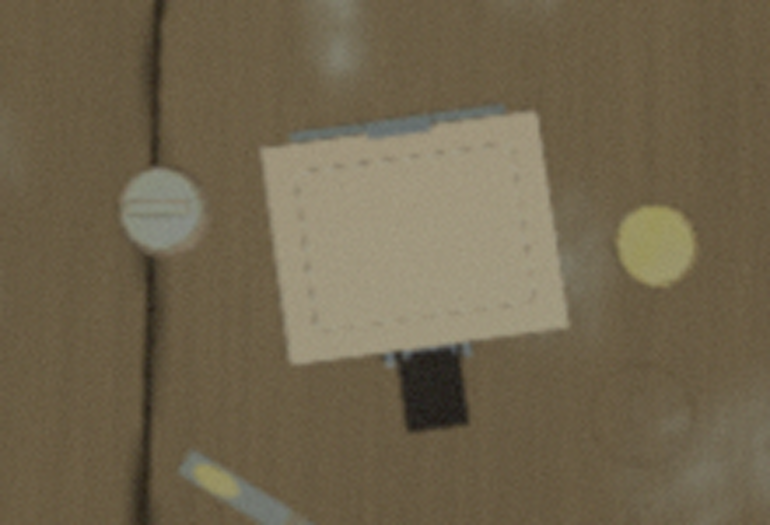

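View pics/side0.png

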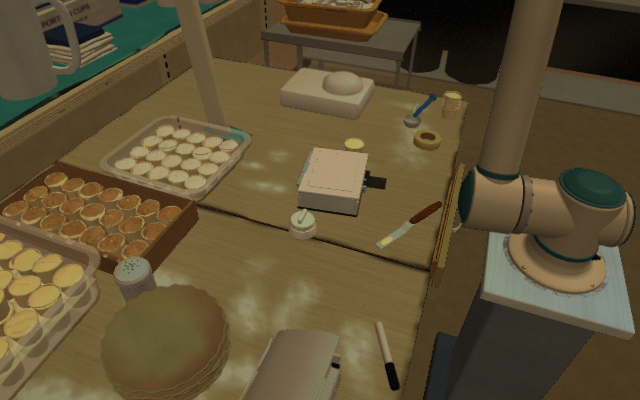

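The lid corners in the enlarged crop sit at about (262,148), (537,112), (568,326) and (291,363). The tab is at about (433,388), the timer is on the left and the cup on the right.

```bash
python3 - <<'E'
from h import *
p=eyes.get_image('top')
g=lambda a:np.array(a,float)/3.5+[250,140]-.36
L=at_z(p,g([(262,148),(537,112),(568,326),(291,363)]),.0625)[:,:2]
print(L.round(4));c=L.mean(0)
fx=(L[0]+L[1]-L[2]-L[3]);yaw=np.arctan2(fx[1],fx[0]);sy=(L[0]-L[1]+L[3]-L[2]);y2=np.arctan2(-sy[0],sy[1])
print('yaw',yaw,y2,'size',np.hypot(*fx)/2,np.hypot(*sy)/2,c)
T=at_z(p,g([(402,354),(460,349),(467,424),(408,431)]),.044)[:,:2];print('tab',T.round(4))
yw=(yaw+y2)/2;f=np.array([np.cos(yw),np.sin(yw)])
# front edge at -77 (lid), hinge-side
fr=(L[2]+L[3])/2; o=fr+f*.077; print('origin from front',o)
print('tabfront origin',(T[2]+T[3])/2+f*.135)
o=((o+(T[2]+T[3])/2+f*.135)/2)
n=np.array([-f[1],f[0]])
print('tabpad',o-f*.118,'f',f)
X=cloud(p);r=(T.mean(0))
m=(np.hypot(*(np.moveaxis(X[...,:2],-1,0)-r[:,None,None]))<.012);print(np.nanmedian(X[m],0))
cands=[]
for k,b in(('timer',(281,186,312,211)),('cup',(425,199,450,224))):
    print(k,at_z(p,[((b[0]+b[2])/2,(b[1]+b[3])/2)],.05))
# pixels of model
D=p['color'].copy()[...,::-1].copy()
for a,b,z in [(-.077,-.097,.0625),(-.077,.097,.0625),(.079,.097,.0625),(.079,-.097,.0625),(-.135,.022,.044),(-.135,-.022,.044),(-.118,0,.044)]:
    q=proj(p,np.r_[o+a*f+b*n,z])[0];D[int(round(q[1])),int(round(q[0]))]=(0,0,255)
cv2.imwrite('pics/ov.png',cv2.resize(D[140:290,250:470],None,fx=3.5,fy=3.5,interpolation=cv2.INTER_NEAREST))
E
```

```text
[[ 0.6146  0.0624]
 [ 0.643  -0.1272]
 [ 0.496  -0.1496]
 [ 0.467   0.0395]]
yaw 0.15262923550574412 0.15068023971436117 size 0.1490604657724872 0.19148648195968615 [ 0.55514107 -0.04369651]
tab [[ 0.474  -0.0377]
 [ 0.4783 -0.0781]
 [ 0.4262 -0.0838]
 [ 0.4205 -0.0428]]
origin from front [ 0.5575935  -0.04339518]
tabfront origin [ 0.55682694 -0.04290489]
tabpad [ 0.44056457 -0.06097678] f [0.98852244 0.15107408]
[ 0.44954666 -0.06095414  0.04396849]
timer [[0.57397622 0.13072743 0.05      ]]
cup [[ 0.54866223 -0.21429681  0.05      ]]
```

View pics/ov.png

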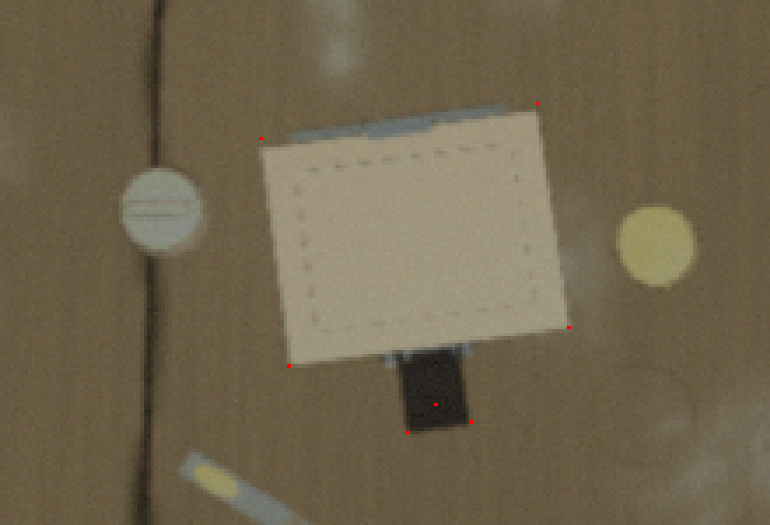

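```bash
cat >> h.py <<'E'
from scipy.spatial.transform import Rotation as Ro
O=np.array([.5572,-.0432]);YAW=.152
F=np.array([np.cos(YAW),np.sin(YAW),0]);N=np.array([-F[1],F[0],0])
def tool(tilt): # tool y = -N, z leaning fwd
    z=np.sin(tilt)*F-np.cos(tilt)*np.array([0,0,1]);y=-N;return Ro.from_matrix(np.c_[np.cross(y,z),y,z])
def W(a,b,z): return np.r_[O,0]+a*F+b*N+[0,0,z]
def plan(tip,tilt,off=.019,verbose=True):
    s=monitor.get_state();q=s['ee_rot'];R0=Ro.from_quat([*q[1:],q[0]]);R=tool(tilt)
    tcp=W(*tip)-off*R.as_matrix()[:,2]
    print('tcp',tcp.round(4),'dp',((tcp-s['position'])/.12).round(3),'rot',((R*R0.inv()).as_rotvec()/.5).round(3),'t',s['clock'])
E
python3 - <<'E'
from h import *
plan((-.114,0,.115),.35)
E
```

```text
tcp [ 0.4381 -0.0614  0.1328] dp [ 2.355  4.101 -0.979] rot [ 0.148 -0.685 -0.241] t 0.7
```

Request:
send_rows:
  deltas:
    - {"dp": [0.15, 0.3, 0], "rotation": [0, 0, 0]}
    - {"dp": [0.3, 0.6, 0], "rotation": [0, 0, 0]}
    - {"dp": [0.45, 0.85, 0], "rotation": [0, 0, 0]}
    - {"dp": [0.5, 1, 0], "rotation": [0, 0, 0]}
  fingers: 1

```text
clock: 1.03
position: [0.2169, -0.4302, 0.2503]
ee_rot: [-0.001, 0.991, 0.137, 0.001]
contact_force: [-0.7, 0.2, -0.1]
width: 0.039
```

Request:
send_rows:
  deltas:
    - {"dp": [0.15, 0.3, 0], "rotation": [0, 0, 0]}
    - {"dp": [0.3, 0.6, 0], "rotation": [0, 0, 0]}
    - {"dp": [0.45, 0.85, 0], "rotation": [0, 0, 0]}
    - {"dp": [0.5, 1, 0], "rotation": [0, 0, 0]}

```text
clock: 1.37
position: [0.2767, -0.3103, 0.2505]
ee_rot: [-0.001, 0.991, 0.137, 0.001]
contact_force: [-0.5, -0.4, -0.5]
width: 0.0001
```

Request:
send_rows:
  deltas:
    - {"dp": [0.15, 0.3, 0], "rotation": [0.03, -0.15, -0.05]}
    - {"dp": [0.3, 0.6, 0], "rotation": [0.06, -0.3, -0.1]}
    - {"dp": [0.45, 0.85, 0], "rotation": [0.1, -0.45, -0.16]}
    - {"dp": [0.5, 1, 0], "rotation": [0.148, -0.685, -0.241]}

```text
clock: 1.7
position: [0.3383, -0.1907, 0.2516]
ee_rot: [-0.013, 0.981, 0.077, 0.176]
contact_force: [-0.8, -0.5, 0.1]
width: -0.0002
```

Request:
send_rows:
  deltas:
    - {"dp": [0.2, 0.3, 0], "rotation": [0, 0, 0]}
    - {"dp": [0.45, 0.6, 0], "rotation": [0, 0, 0]}
    - {"dp": [0.7, 0.9, 0], "rotation": [0, 0, 0]}
    - {"dp": [0.8, 1, 0], "rotation": [0, 0, 0]}
    - {"dp": [0.8, 1, 0], "rotation": [0, 0, 0]}

```text
clock: 2.12
position: [0.4337, -0.0698, 0.2512]
ee_rot: [-0.014, 0.982, 0.078, 0.174]
contact_force: [0.2, -0.8, 0.9]
width: -0.0003
```

```bash
python3 - <<'E'
from h import *
plan((-.114,0,.115),.35); print(monitor.get_state()['contact_force'])
E
```

```text
tcp [ 0.4381 -0.0614  0.1328] dp [ 0.036  0.07  -0.986] rot [-0.002  0.003 -0.013] t 2.1167
[ 0.20612672 -0.80624706  0.91914283]
```

Request:
send_rows:
  deltas:
    - {"dp": [0.036, 0.07, -0.3], "rotation": [0, 0, -0.013]}
    - {"dp": [0.036, 0.07, -0.6], "rotation": [0, 0, -0.013]}
    - {"dp": [0.036, 0.07, -0.9], "rotation": [0, 0, -0.013]}
    - {"dp": [0.036, 0.07, -1], "rotation": [0, 0, -0.013]}
    - {"dp": [0.036, 0.07, -1], "rotation": [0, 0, -0.013]}

```text
clock: 2.53
position: [0.4328, -0.064, 0.1268]
ee_rot: [-0.015, 0.983, 0.072, 0.169]
contact_force: [-0.8, 0.4, 0.3]
width: -0.0003
```

```bash
python3 - <<'E'
from h import *
plan((-.114,0,.055),.35); print(monitor.get_state()['contact_force'])
for n,(a,b) in {'top':(140,250),'side':(120,270)}.items():
    p=eyes.get_image(n); cv2.imwrite(f'pics/{n}2.png',cv2.resize(p['color'][a:a+130,b:b+200,::-1],None,fx=4,fy=4,interpolation=cv2.INTER_CUBIC))
E
```

```text
tcp [ 0.4381 -0.0614  0.0728] dp [ 0.044  0.022 -0.45 ] rot [-0.006 -0.018  0.011] t 2.5333
[-0.77144441  0.44782199  0.29209645]
```

View pics/side2.png

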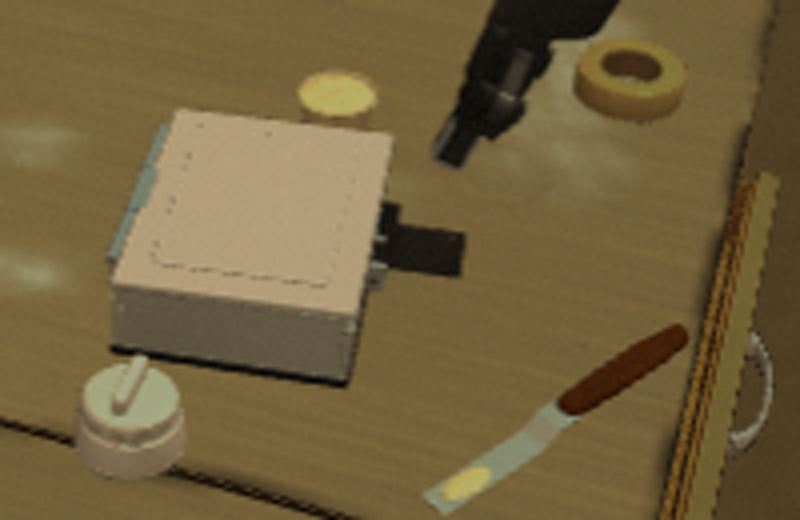

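View pics/top2.png

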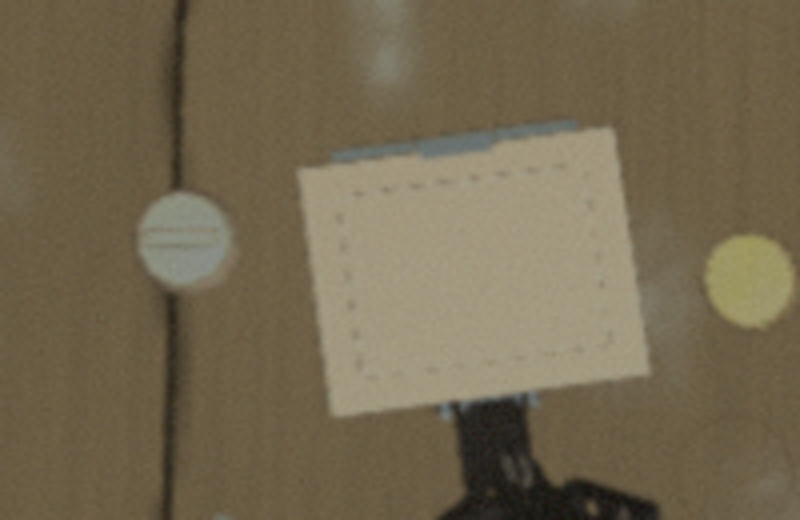

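The closed fingertips hang in line with the tab, at about (450,160) in the side crop. The lid is still shut.

```bash
python3 - <<'E'
from h import *
p=eyes.get_image('side');s=monitor.get_state();q=s['ee_rot'];z=Ro.from_quat([*q[1:],q[0]]).as_matrix()[:,2]
for o in(0,.01,.019,.032): print(o,((proj(p,s['position']+o*z)-[270,120])*4).round())
plan((-.116,0,.053),.35)
E
```

```text
0 [[454. 132.]]
0.01 [[446. 144.]]
0.019 [[440. 154.]]
0.032 [[431. 169.]]
tcp [ 0.4361 -0.0618  0.0708] dp [-0.006  0.036 -0.505] rot [0.003 0.002 0.013] t 2.6833
```

Request:
send_rows:
  deltas:
    - {"dp": [0, 0.03, -0.15], "rotation": [0, 0, 0.013]}
    - {"dp": [0, 0.03, -0.3], "rotation": [0, 0, 0.013]}
    - {"dp": [0, 0.03, -0.42], "rotation": [0, 0, 0.013]}
    - {"dp": [0, 0.03, -0.5], "rotation": [0, 0, 0.013]}
    - {"dp": [0, 0.03, -0.5], "rotation": [0, 0, 0.013]}
    - {"dp": [0, 0.03, -0.5], "rotation": [0, 0, 0.013]}

```text
clock: 3.18
position: [0.4369, -0.0623, 0.0715]
ee_rot: [-0.013, 0.982, 0.075, 0.174]
contact_force: [0.3, 0.1, 0.8]
width: -0.0002
```

Request:
send_rows:
  deltas:
    - {"dp": [0, 0, -0.03], "rotation": [0, 0, 0]}
    - {"dp": [0, 0, -0.05], "rotation": [0, 0, 0]}
    - {"dp": [0, 0, -0.05], "rotation": [0, 0, 0]}

```text
clock: 3.43
position: [0.4362, -0.0618, 0.0648]
ee_rot: [-0.013, 0.982, 0.075, 0.174]
contact_force: [0.1, 0.5, -0.2]
width: -0.0005
```

Request:
send_rows:
  deltas:
    - {"dp": [0, 0, -0.02], "rotation": [0, 0, 0]}
    - {"dp": [0, 0, -0.03], "rotation": [0, 0, 0]}
    - {"dp": [0, 0, -0.03], "rotation": [0, 0, 0]}

```text
clock: 3.68
position: [0.4359, -0.0618, 0.0607]
ee_rot: [-0.013, 0.982, 0.075, 0.173]
contact_force: [-2.0, -1.4, 2.4]
width: 0.0001
```

Request:
send_rows:
  deltas:
    - {"dp": [0, 0, -0.02], "rotation": [0, 0, 0]}
    - {"dp": [0, 0, -0.04], "rotation": [0, 0, 0]}
    - {"dp": [0, 0, -0.04], "rotation": [0, 0, 0]}

```text
clock: 3.93
position: [0.4357, -0.0618, 0.0556]
ee_rot: [-0.013, 0.982, 0.075, 0.173]
contact_force: [-2.4, -1.4, 2.4]
width: 0.0001
```

```bash
python3 - <<'E'
from h import *
for n,(a,b) in {'side':(120,270)}.items():
    p=eyes.get_image(n); cv2.imwrite(f'pics/{n}3.png',cv2.resize(p['color'][a:a+130,b:b+200,::-1],None,fx=4,fy=4,interpolation=cv2.INTER_CUBIC))
print(monitor.get_state()['contact_force'],monitor.get_state()['position'])
E
```

```text
[-2.62528137 -1.75256338  3.32472898] [ 0.43574048 -0.06174965  0.05569344]
```

View pics/side3.png

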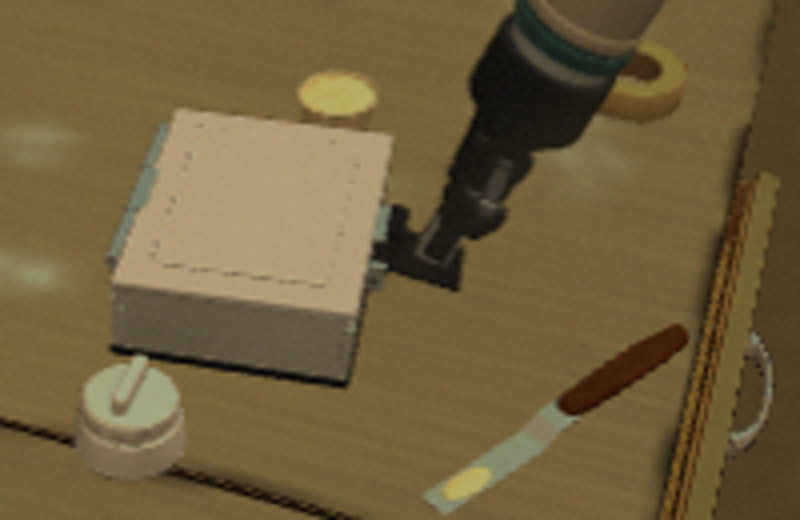

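The tab is visibly pressed but the lid hasn't released, so I'll go a little deeper.

Request:
send_rows:
  deltas:
    - {"dp": [0, 0, -0.015], "rotation": [0, 0, 0]}
    - {"dp": [0, 0, -0.02], "rotation": [0, 0, 0]}
    - {"dp": [0, 0, -0.02], "rotation": [0, 0, 0]}
    - {"dp": [0, 0, -0.02], "rotation": [0, 0, 0]}

```text
clock: 4.32
position: [0.4358, -0.0617, 0.0535]
ee_rot: [-0.013, 0.982, 0.075, 0.173]
contact_force: [-3.2, -2.0, 2.8]
width: 0.0003
```

```bash
python3 - <<'E'
from h import *
for n,(a,b) in {'side':(120,270)}.items():
    p=eyes.get_image(n); cv2.imwrite(f'pics/{n}4.png',cv2.resize(p['color'][a:a+130,b:b+200,::-1],None,fx=4,fy=4,interpolation=cv2.INTER_CUBIC))
print(monitor.get_state()['contact_force'],monitor.get_state()['position'])
E
```

```text
[-3.72439645 -2.31196921  3.56236818] [ 0.43580463 -0.06169658  0.05352888]
```

View pics/side4.png

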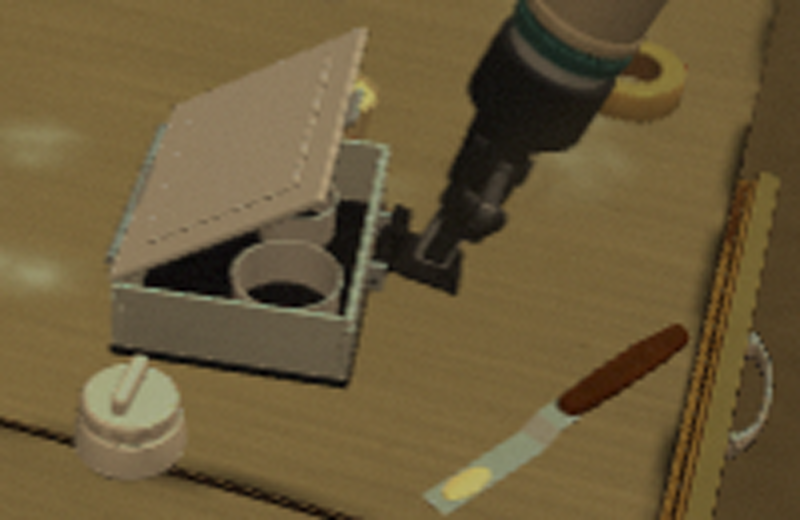

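The lid has popped and the case hasn't moved. Next I'll back off the tab and line up in front of the lid edge.

```bash
python3 - <<'E'
from h import *
plan((-.135,0,.06),.35);plan((-.135,0,.13),.35)
print((F*.1/.12).round(3))
E
```

```text
tcp [ 0.4173 -0.0646  0.0778] dp [-0.154 -0.024  0.203] rot [ 0.001 -0.002 -0.001] t 4.3667
tcp [ 0.4173 -0.0646  0.1478] dp [-0.154 -0.024  0.786] rot [ 0.001 -0.002 -0.001] t 4.3667
[0.824 0.126 0.   ]
```

Request:
send_rows:
  deltas:
    - {"dp": [-0.05, -0.008, 0.05], "rotation": [0, 0, 0]}
    - {"dp": [-0.1, -0.016, 0.12], "rotation": [0, 0, 0]}
    - {"dp": [-0.15, -0.024, 0.25], "rotation": [0, 0, 0]}
    - {"dp": [-0.15, -0.024, 0.45], "rotation": [0, 0, 0]}
    - {"dp": [-0.15, -0.024, 0.65], "rotation": [0, 0, 0]}
    - {"dp": [-0.15, -0.024, 0.8], "rotation": [0, 0, 0]}
    - {"dp": [-0.15, -0.024, 0.8], "rotation": [0, 0, 0]}
    - {"dp": [-0.15, -0.024, 0.8], "rotation": [0, 0, 0]}

```text
clock: 5.03
position: [0.4179, -0.0645, 0.1506]
ee_rot: [-0.013, 0.982, 0.075, 0.174]
contact_force: [-0.2, 0.3, 0.7]
width: 0.0001
```

```bash
python3 - <<'E'
from h import *
print(monitor.get_state()['contact_force'])
plan((-.06,0,.137),.35);plan((-.02,0,.161),.35)
for n,(a,b) in {'side':(80,270),'top':(140,250)}.items():
    p=eyes.get_image(n); cv2.imwrite(f'pics/{n}5.png',cv2.resize(p['color'][a:a+150,b:b+200,::-1],None,fx=4,fy=4,interpolation=cv2.INTER_CUBIC))
    print(models.find_in('lid_edge',p)[:1], proj(p,[W(-.040,0,.150),W(-.077,.097,.055)]))
E
```

```text
[-0.18784167  0.28694671  0.6620583 ]
tcp [ 0.4915 -0.0533  0.1548] dp [0.613 0.093 0.036] rot [ 0.003  0.001 -0.002] t 5.0333
tcp [ 0.531  -0.0472  0.1788] dp [0.943 0.144 0.236] rot [ 0.003  0.001 -0.002] t 5.0333
[{'box': [297.5, 121.6, 359.4, 189.0], 'score': 0.58}] [[350.31064061 143.36235142]
 [356.87901506 200.28951446]]
[{'box': [321.2, 171.3, 419.7, 230.9], 'score': 0.67}] [[374.01599018 222.70707913]
 [332.16774679 243.41796239]]
```

View pics/side5.png

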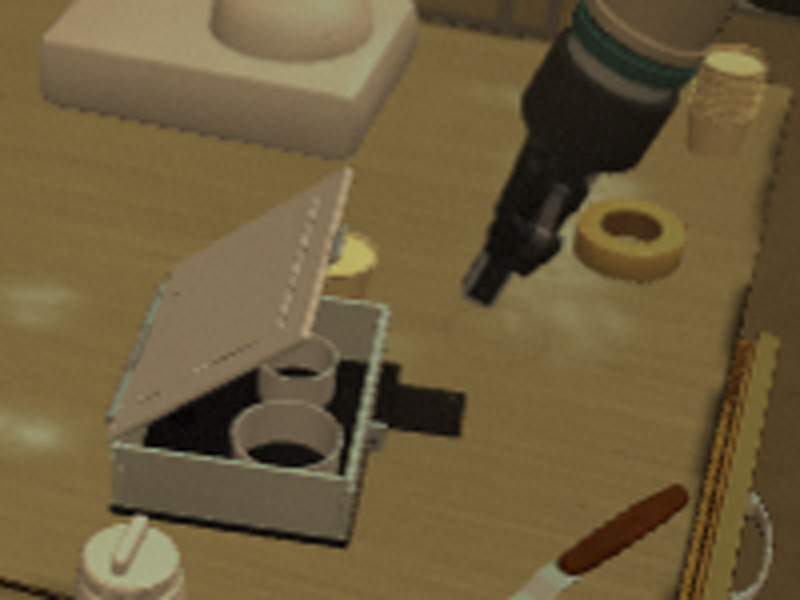

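View pics/top5.png

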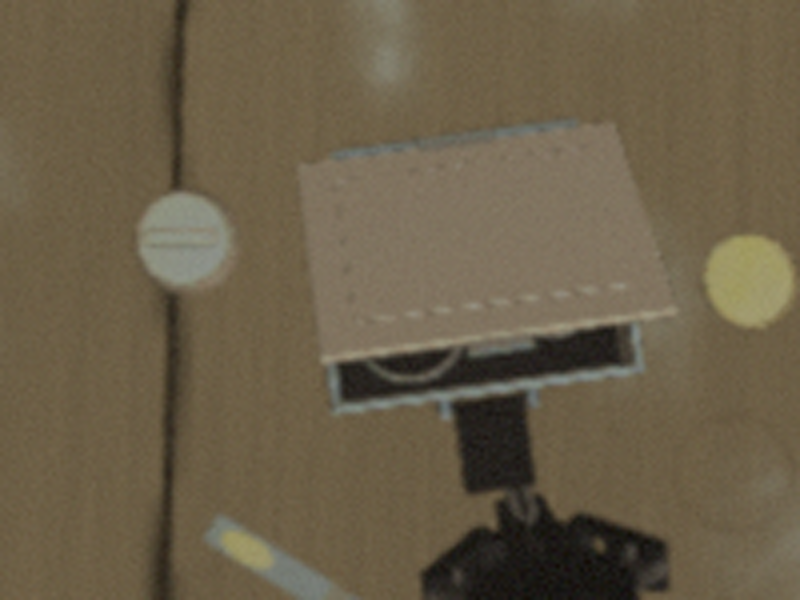

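The lid is popped to about 0.7 rad, with the tongue at about (338,243) in the side crop, which matches the predicted edge. The tab is back at rest. Now I'll push along the arc.

Request:
send_rows:
  deltas:
    - {"dp": [0.2, 0.03, 0.02], "rotation": [0, 0, 0]}
    - {"dp": [0.4, 0.06, 0.03], "rotation": [0, 0, 0]}
    - {"dp": [0.55, 0.084, 0.036], "rotation": [0, 0, 0]}
    - {"dp": [0.61, 0.093, 0.036], "rotation": [0, 0, 0]}
    - {"dp": [0.7, 0.107, 0.09], "rotation": [0, 0, 0]}
    - {"dp": [0.78, 0.119, 0.14], "rotation": [0, 0, 0]}
    - {"dp": [0.86, 0.132, 0.19], "rotation": [0, 0, 0]}
    - {"dp": [0.94, 0.144, 0.24], "rotation": [0, 0, 0]}
    - {"dp": [0.94, 0.144, 0.24], "rotation": [0, 0, 0]}

```text
clock: 5.98
position: [0.5319, -0.0474, 0.1785]
ee_rot: [-0.013, 0.982, 0.075, 0.173]
contact_force: [0.3, -0.7, -0.5]
width: -0.0001
```

```bash
python3 - <<'E'
from h import *
print(monitor.get_state()['contact_force'])
plan((.018,0,.183),.35);plan((.092,0,.178),.35)
for n,(a,b) in {'side':(80,270)}.items():
    p=eyes.get_image(n); cv2.imwrite(f'pics/{n}6.png',cv2.resize(p['color'][a:a+150,b:b+200,::-1],None,fx=4,fy=4,interpolation=cv2.INTER_CUBIC))
E
```

```text
[ 0.30932404 -0.7022535  -0.46991488]
tcp [ 0.5686 -0.0415  0.2008] dp [0.306 0.049 0.186] rot [ 0.001 -0.001 -0.002] t 5.9833
tcp [ 0.6417 -0.0303  0.1958] dp [0.915 0.143 0.145] rot [ 0.001 -0.001 -0.002] t 5.9833
```

View pics/side6.png

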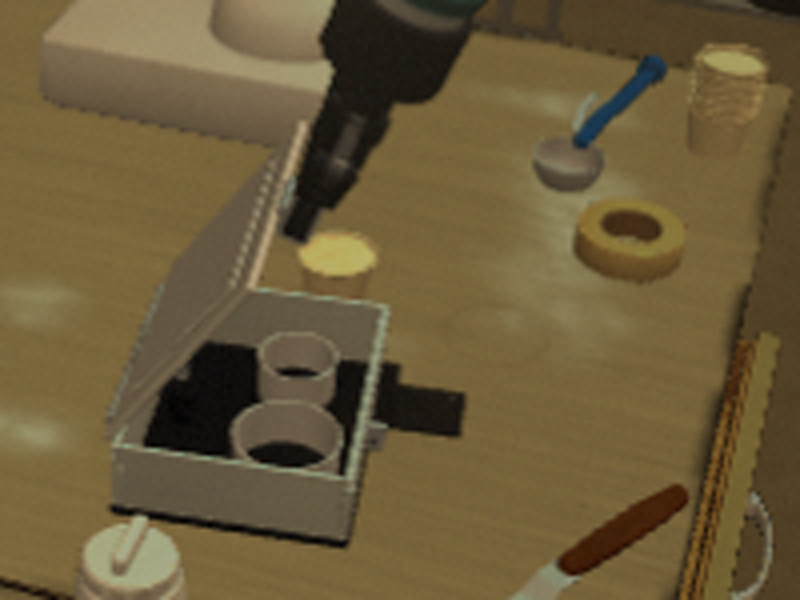

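The lid is following the finger at about 1.0 rad, and the cutters are undisturbed. I'll continue past upright.

Request:
send_rows:
  deltas:
    - {"dp": [0.1, 0.016, 0.09], "rotation": [0, 0, 0]}
    - {"dp": [0.2, 0.032, 0.17], "rotation": [0, 0, 0]}
    - {"dp": [0.3, 0.048, 0.24], "rotation": [0, 0, 0]}
    - {"dp": [0.4, 0.063, 0.25], "rotation": [0, 0, 0]}
    - {"dp": [0.5, 0.079, 0.25], "rotation": [0, 0, 0]}
    - {"dp": [0.6, 0.094, 0.24], "rotation": [0, 0, 0]}
    - {"dp": [0.7, 0.11, 0.23], "rotation": [0, 0, 0]}
    - {"dp": [0.78, 0.122, 0.22], "rotation": [0, 0, 0]}
    - {"dp": [0.85, 0.133, 0.21], "rotation": [0, 0, 0]}
    - {"dp": [0.91, 0.142, 0.2], "rotation": [0, 0, 0]}
    - {"dp": [0.91, 0.142, 0.2], "rotation": [0, 0, 0]}

```text
clock: 6.95
position: [0.6411, -0.03, 0.2016]
ee_rot: [-0.013, 0.982, 0.075, 0.173]
contact_force: [0.2, -0.6, 0.6]
width: -0.0001
```

```bash
python3 - <<'E'
from h import *
print(monitor.get_state()['contact_force'])
for n,(a,b) in {'side':(80,250)}.items():
    p=eyes.get_image(n); cv2.imwrite(f'pics/{n}7.png',cv2.resize(p['color'][a:a+150,b:b+200,::-1],None,fx=4,fy=4,interpolation=cv2.INTER_CUBIC))
E
```

```text
[ 0.23669414 -0.64755939  0.59555415]
```

View pics/side7.png

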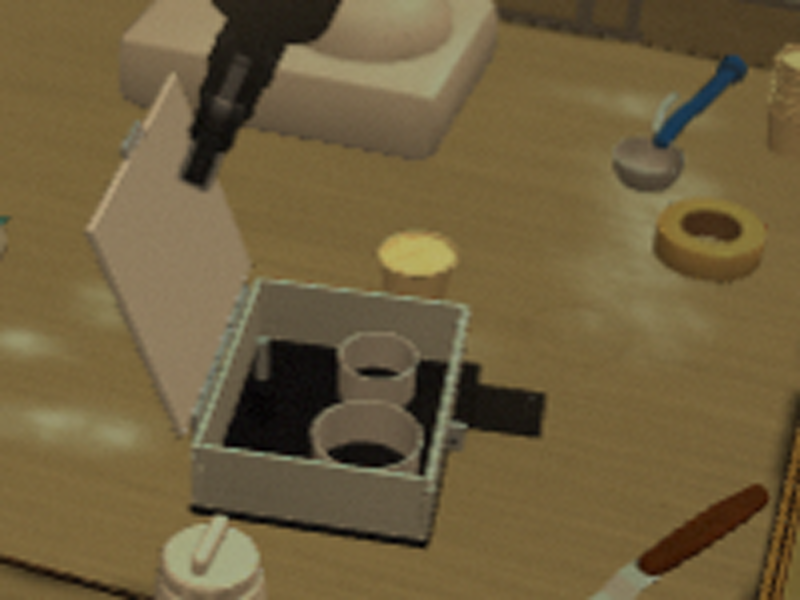

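The lid has fallen open past upright and no longer touches the finger. I'll retreat back and up.

Request:
send_rows:
  deltas:
    - {"dp": [-0.2, -0.03, 0], "rotation": [0, 0, 0]}
    - {"dp": [-0.5, -0.08, 0.1], "rotation": [0, 0, 0]}
    - {"dp": [-0.75, -0.12, 0.3], "rotation": [0, 0, 0]}
    - {"dp": [-0.95, -0.15, 0.5], "rotation": [0, 0, 0]}
    - {"dp": [-0.95, -0.15, 0.5], "rotation": [0, 0, 0]}

```text
clock: 7.42
position: [0.5233, -0.0486, 0.2668]
ee_rot: [-0.012, 0.982, 0.075, 0.175]
contact_force: [1.4, 0.8, 0.7]
width: 0.0003
```

Request:
send_rows:
  deltas:
    - {"dp": [-0.3, -0.1, 0], "rotation": [0, 0, 0]}
    - {"dp": [-0.6, -0.2, 0], "rotation": [0, 0, 0]}
    - {"dp": [-0.85, -0.3, 0], "rotation": [0, 0, 0]}
    - {"dp": [-1, -0.4, 0], "rotation": [0, 0, 0]}
    - {"dp": [-1, -0.4, 0], "rotation": [0, 0, 0]}
    - {"dp": [-1, -0.4, 0], "rotation": [0, 0, 0]}

```text
clock: 7.92
position: [0.4053, -0.0967, 0.2625]
ee_rot: [-0.013, 0.982, 0.074, 0.173]
contact_force: [0.1, -0.3, 0.2]
width: -0.0004
```

```bash
python3 - <<'E'
from h import *
print(monitor.get_state()['clock'],monitor.get_state()['contact_force'])
for n,(a,b) in {'side':(90,250),'top':(140,250)}.items():
    p=eyes.get_image(n); D=p['color'][...,::-1].copy()
    a_=1.92
    for q in proj(p,[W(.079-.156*np.cos(a_),.097,.058+.156*np.sin(a_)),W(.079-.156*np.cos(a_),-.097,.058+.156*np.sin(a_)),W(-.075,.095,.055),W(-.075,-.095,.055),W(-.118,0,.044)]): 
        q=q.round().astype(int);D[q[1],q[0]]=(0,0,255)
    for k in('timer','custard_cup'):
        print(n,k,[(np.round(r['box']),round(r['score'],2)) for r in models.find_in(k,p)[:2]])
    cv2.imwrite(f'pics/{n}8.png',cv2.resize(D[a:a+140,b:b+200],None,fx=4,fy=4,interpolation=cv2.INTER_NEAREST))
E
```

```text
7.9167 [ 0.14613899 -0.32324028  0.17817142]
side timer [(array([289., 209., 318., 240.]), 0.88)]
side custard_cup [(array([342., 140., 364., 153.]), 0.84)]
top timer []
top custard_cup [(array([424., 199., 449., 223.]), 0.81)]
```

View pics/side8.png

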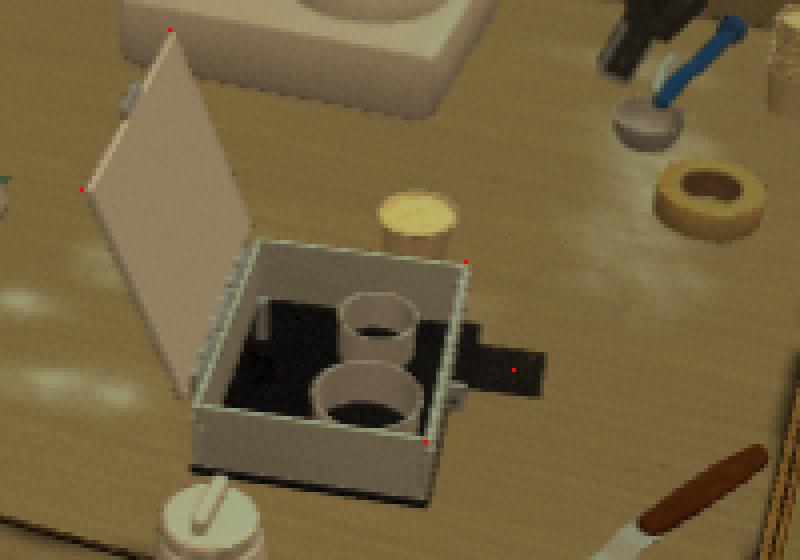

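View pics/top8.png

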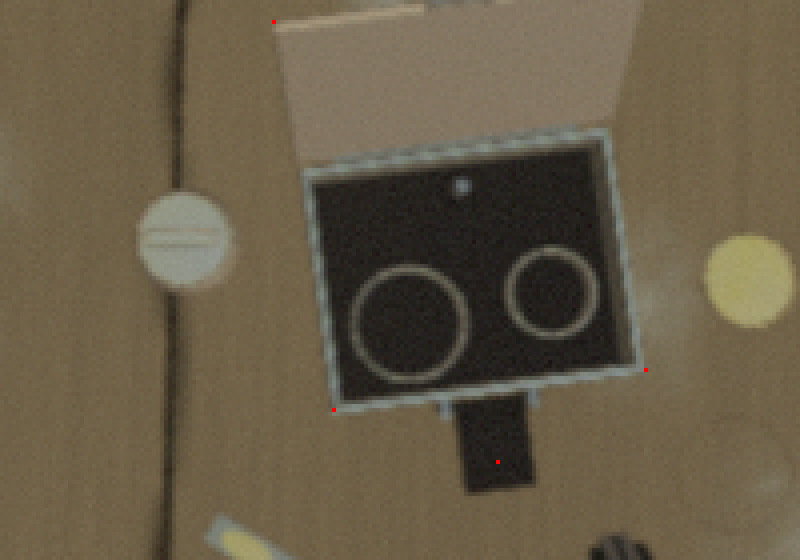

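The lid's corners match the fully open angle of 1.92 rad. The case, cup, timer and cutters are in place and the hand is clear.

```bash
python3 -c "
from rig import manip;print(manip.sign_off())"
```

```text
the job is handed in; nothing more can be done
None
```

The cutter case is open: I pressed the release tab with closed fingers, the lid popped, and I pushed it past upright until it fell open on its stop. I then drew the hand back and handed the job in at about 8 s.

**Press:** the wrist force stayed around 6 N at most. The lid didn't release on the first press, so I went about 2 mm deeper and it popped. Part of that force was sideways, about 4 N towards the robot. The finger may have been rubbing the tab's hook.

**Last checks:**
- **Lid:** its visible corners match the fully open angle of 1.92 rad.
- **Case:** its rim and tab are where they were at the start, to about a pixel.
- **Cutters:** both are still in the case.
- **Cup and timer:** neither has visibly moved. The network missed the timer in the final top view, but the side-view detection and the picture itself show it in place.
- **Hand:** it is clear, and the contact force reads about zero.

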